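Open the spice bin by its paddle and put the slim jar away

TASK

Press the steel paddle of the wooden spice bin down so that its see-saw lid tips up, and keep the paddle pressed against its stop for a good second with a steady, moderate push of about 12 N, so that the lid sets open; never lean on it hard (20 N bends it). Then stand the slim jar gently upright on the floor of the bin and leave it there with the lid still open, without disturbing the other things.

Things in the scene. Friction and masses are not known exactly. Their poses are not given: they have to be found in the camera images.
- bin: open wooden box fixed to the counter, 160 mm (its x) by 140 mm (its y) by 120 mm high, walls and floor 6 mm. Origin: centre of its underside, z up. A lid covers it; the lid's hinge runs along the bin's x at the +y rim (77 mm from the centre, 120 mm up) and the paddle sticks out beyond that rim, towards the bin's +y
- bin_floor (a point): centre of the bin's inner floor, 6 mm above the counter
- lid (a joint): see-saw lid's angle in rad: 0 = shut (lid level), 1.5 = fully open against a rigid stop (lid almost upright). A plain 10 mm wooden plate, 162 by 142 mm, on a stiff friction hinge that stays where it is left. It starts shut or slightly ajar
- lid_hinge (a point): middle of the lid's hinge axis; the axis is along the bin's x
- paddle_root (a point): where the paddle meets the hinge axis; moves with the lid. The paddle: steel, rigid with the lid, on the hinge's other side: 50 mm wide, 8 mm thick, 4 to 105 mm from the hinge axis, with a lip 8 mm high across the upper side of its outer end. Its flat upper face is in a plane through the axis and slopes up outwards by (0.85 - lid angle) rad
- paddle_pad (a point): point on the paddle's upper face, mid-width, 78 mm from the hinge axis, a good place to press; it moves with the paddle. Pressed here it takes about 4 to 9 N to move; at its stop it does not give. The lid is set by 8 to 17 N kept up for 1 s at the stop; 20 N is the limit
- slim_jar: the slim jar: white ceramic, dark steel cap, 42 mm diameter, 95 mm high, about 0.13 to 0.25 kg, standing loose on the counter; the narrowest of the three jars. Origin: centre of its underside, z up the axis. The cap is the top 18 mm, 40 mm diameter
- squat_jar: bystander: same kind of jar, 72 mm diameter, 70 mm high, loose; origin centre of its underside
- wide_jar: bystander: same kind of jar, 62 mm diameter, 105 mm high, loose; origin centre of its underside
- bowl: bystander: white bowl, 110 mm diameter, 50 mm high, loose
- mug: bystander: mug, 80 mm diameter, 90 mm high, loose
- ramekin: bystander: small white ramekin, 56 mm diameter, 35 mm high, loose
- pepper_mill: bystander: dark wooden pepper mill, 56 mm diameter, 145 mm high, loose

How it is judged:
By the outcome, as a careful person would: the job done as asked, in the order asked, and still so for the second after the job is handed in, with the robot touching nothing.
It also fails if it takes over 72 s, if anything falls off the work surface, if the arm or the gripper's body presses on something with over 40 N, if the wrist force passes 120 N, or if a joint passes its speed limit or range.

ROBOT

A 6-joint arm with a two-finger parallel gripper is mounted at the origin on the work surface. World frame = base frame: x ahead of the robot, y to its left, z up, the work surface at z = 0. Lengths are in mm, angles in rad, forces in N, time in s.
With the tool pointing down it reaches from about 325 to 850 mm from the base axis. Payload 4.4 kg.
Tool frame: the origin (TCP) lies at the very end of the fingers, on their centre line; the grasp point (between the pads) lies 19 mm behind it (ctrl.hold_point_z is the distance from the TCP to the grasp point, in mm); z points along the fingers, y is the line along which they close (so a half turn about z gives the same grasp; the last joint's range is limited). The gripper opens to 94 mm and grips with 3 to 60 N. Pads are 16 mm wide; open, the fingers measure 119 mm over their backs; the gripper's body (75 mm by 177 mm) begins 78 mm behind the grasp point.
Start: joints at [0.996, 0.207, 1.542, -0, 1.393, -0.15], TCP at [236.989, 523.892, 205.447] pointing down, gripper open.
Joint ranges: [-2.73, 2.73], [-0.86, 2.22], [0.23, 2.46], [-1.11, 4.25], [0.08, 2.63], [-2.82, 2.82]. Speed limits (rad/s): [2.79, 2.79, 3.14, 3.14, 3.14, 3.14].

INTERFACE

Orientations are given as a unit quaternion [x, y, z, w].
In Python, from plant import ctrl gives the robot as it stands. Calls block until the motion is done:
- ctrl.reach(position, orientation): joint-space move of the TCP to a pose.
- ctrl.line_to(position, v=150, rot=None): straight line of the TCP; rot=None keeps the orientation; v is the mean speed in mm/s.
- ctrl.move_j(angles): joint-space move.
- ctrl.set_gripper(opening, force=None): finger opening in mm; force is the grip in N (None keeps the last); returns when the fingers have stopped.
- ctrl.hold(seconds).
- ctrl.inverse_kinematics(position, orientation): joint angles nearest the present ones, or None.
- ctrl.get_state(): the state.
- ctrl.get_image(name): name is "scene" or "top" or "wrist"; returns (picture, depth): 400x640x3 uint8, blue, green, red; 400x640 float32, mm along the optical axis (not along the pixel's ray), 0 where there is no reading.
- ctrl.get_calibration(name): a dict with "camera_matrix" (3x3 intrinsics, pixels), "k1" (the pictures are not rectified: a ray, as slopes to the right and down, at radius r is drawn at 1 + k1 r^2 times it, then the intrinsics apply), "origin" and "orientation" of the camera in the world; the wrist camera has in their place "mount" (4x4, takes a point from camera to tool coordinates, whose origin is the TCP and whose axes are the flange's). Camera axes: x right, y down, z forward; pixel columns grow to the right and rows downward; lengths in mm; the calibration is good to about 2 mm. A picture is of the moment at which its call begins: read the wrist's pose just before it. get_calibration takes no time and is no camera call.
A pose or a line that the arm cannot do raises ctrl.Unreachable and nothing moves.
- ctrl.sign_off(): hands the job in; it is judged then, once.
Trained networks look in the newest picture that a camera, given by its name, has taken for a name from the list of things; names that differ only in an ending like _2 or _b are one class to them, and where a whole thing is asked for, a point or a joint stands for the part that bears it (a point fixed in the world has none). Each returns a list of dicts, best first, with "conf" (0 to 1); they miss things now and then, are a little off and sometimes report something else, mostly with a low value. They report only what shows in the picture. A call takes as long as a camera call.
- ctrl.boxes_of(target, camera): "extent" ([left, top, width, height] in pixels, round what is visible of it).
- ctrl.spot_point(target, camera): "xy" ([column, row] in pixels: a listed point, or the origin of a listed thing).
The state is a dict: "t": time; "joint_pos": joint angles; "joint_velocities": joint speeds; "tau": joint torques, N m; "eef_pos": TCP position; "tcp_rot": TCP orientation; "contact_force": force on the tool from outside, world axes, zero at the start; "torque": the same for the moment, N m; "gripper_width": finger opening in mm; "finger_force": force on a finger pad.
Only numpy, scipy, OpenCV 4.12 (cv2) and the standard library are available. Lean on these libraries where they do the work, as an engineer would, in place of code of your own. Each camera call takes 0.05 s, during which the arm holds its last target. There are 200 camera calls.

## Working session

There is one attempt and no reset: what is moved stays moved. The work goes in short steps, each a Python script; the robot and the scene stay as the last script left them, time stands still between calls to the robot, and variables do not carry over. Pictures are saved under pics/ and viewed, at most 10 in all, crops included, and the job is handed in when it is done.

```bash
ls; mkdir -p pics
cat > h.py <<'E'
import numpy as np, cv2
from scipy.spatial.transform import Rotation as R
from plant import ctrl
def campose(n, st=None):
    c=ctrl.get_calibration(n); K=np.array(c["camera_matrix"]); k1=c["k1"]
    if "mount" in c:
        T=np.eye(4); T[:3,:3]=R.from_quat(st["tcp_rot"]).as_matrix(); T[:3,3]=st["eef_pos"]
        T=T@np.array(c["mount"])
    else:
        T=np.eye(4); o=np.array(c["orientation"],float)
        T[:3,:3]=R.from_quat(o).as_matrix() if o.size==4 else o
        T[:3,3]=c["origin"]
    return K,k1,T
def rays(px,K,k1):
    px=np.atleast_2d(np.array(px,float))
    return np.c_[cv2.undistortPoints(px[:,None],K,np.array([k1,0,0,0.]))[:,0],np.ones(len(px))]
def world(px,depth,cp):
    K,k1,T=cp; return (rays(px,K,k1)*np.atleast_1d(depth)[:,None])@T[:3,:3].T+T[:3,3]
def on_plane(px,z,cp):
    K,k1,T=cp; d=rays(px,K,k1)@T[:3,:3].T
    return T[:3,3]+d*((z-T[2,3])/d[:,2])[:,None]
def cloud(dep,cp,box=None):
    v,u=np.nonzero(dep>0)
    if box is not None:
        l,t,w,h=box; m=(u>=l)&(u<=l+w)&(v>=t)&(v<=t+h); u,v=u[m],v[m]
    return np.c_[u,v],world(np.c_[u,v],dep[v,u],cp)
E
python3 - <<'E'
from h import *
for n in ["top","scene"]:
    im,d=ctrl.get_image(n); cv2.imwrite(f"pics/{n}0.png",im); np.save(n+"0.npy",d); cp=campose(n)
    print(n,cp[2].round(2).tolist())
    for t in ["bin","lid","slim_jar","squat_jar","wide_jar","bowl","mug","ramekin","pepper_mill"]:
        print(t,[(np.round(b["extent"]).tolist(),round(b["conf"],2)) for b in ctrl.boxes_of(t,n)[:2]])
    for t in ["bin","lid_hinge","paddle_root","paddle_pad","slim_jar"]:
        for b in ctrl.spot_point(t,n)[:2]:
            u,v=np.round(b["xy"]).astype(int); 
            print(t,u,v,round(b["conf"],2),world([[u,v]],d[min(v,399),min(u,639)],cp).round(0).tolist())
E
```

```text
pics
top [[0.03, -0.99, 0.15, 456.59], [-1.0, -0.02, 0.03, -22.96], [-0.03, -0.15, -0.99, 1096.79], [0.0, 0.0, 0.0, 1.0]]
bin [([222.0, 204.0, 102.0, 80.0], 0.81)]
lid [([219.0, 203.0, 109.0, 82.0], 0.63)]
slim_jar [([428.0, 256.0, 31.0, 16.0], 0.54)]
squat_jar [([399.0, 200.0, 32.0, 32.0], 0.77)]
wide_jar [([375.0, 250.0, 30.0, 26.0], 0.88)]
bowl [([342.0, 143.0, 42.0, 40.0], 0.89)]
mug [([273.0, 130.0, 39.0, 36.0], 0.63)]
ramekin [([353.0, 195.0, 15.0, 21.0], 0.8), ([220.0, 206.0, 108.0, 77.0], 0.47)]
pepper_mill [([186.0, 161.0, 29.0, 24.0], 0.58)]
bin 294 246 0.66 [[490.0, 44.0, 134.0]]
lid_hinge 258 236 0.55 [[512.0, 133.0, 125.0]]
paddle_root 256 233 0.95 [[519.0, 137.0, 126.0]]
paddle_pad 234 226 0.66 [[531.0, 181.0, 179.0]]
slim_jar 434 265 0.84 [[454.0, -312.0, 50.0]]
scene [[0.14, 0.65, -0.75, 1463.73], [0.99, -0.09, 0.11, -141.44], [0.0, -0.75, -0.66, 864.66], [0.0, 0.0, 0.0, 1.0]]
bin [([306.0, 135.0, 102.0, 86.0], 0.56)]
lid [([306.0, 135.0, 102.0, 50.0], 0.55)]
slim_jar [([175.0, 172.0, 22.0, 36.0], 0.98)]
squat_jar [([197.0, 203.0, 32.0, 43.0], 0.82)]
wide_jar [([223.0, 158.0, 31.0, 47.0], 0.96)]
bowl [([254.0, 238.0, 48.0, 40.0], 0.84)]
mug [([340.0, 234.0, 43.0, 57.0], 0.68), ([308.0, 137.0, 98.0, 49.0], 0.2)]
ramekin [([260.0, 212.0, 26.0, 27.0], 0.8)]
pepper_mill [([440.0, 188.0, 34.0, 59.0], 0.75)]
bin 338 198 0.88 [[576.0, 41.0, 74.0]]
bin 371 165 0.34 [[520.0, 132.0, 123.0]]
lid_hinge 275 270 0.73 [[724.0, -127.0, 6.0]]
lid_hinge 368 165 0.56 [[527.0, 122.0, 129.0]]
paddle_root 372 165 0.97 [[522.0, 134.0, 124.0]]
paddle_pad 370 166 0.64 [[367.0, 174.0, -1.0]]
paddle_pad 395 148 0.61 [[529.0, 185.0, 176.0]]
slim_jar 188 204 0.8 [[478.0, -332.0, 13.0]]
```

View pics/top0.png

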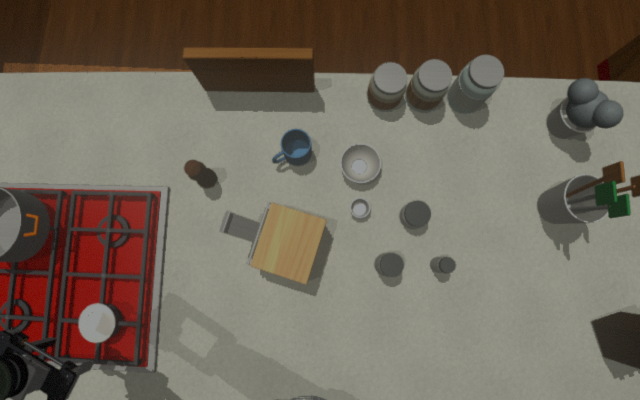

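View pics/scene0.png

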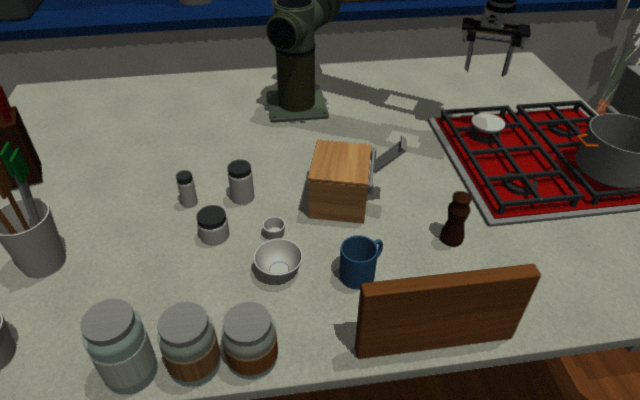

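```bash
cat > m.py <<'E'
from h import *
P=[]
for n in ["top","scene"]:
    uv,p=cloud(np.load(n+"0.npy"),campose(n)); P.append(p)
    # lid: points in region near bin
    m=(p[:,0]>380)&(p[:,0]<620)&(p[:,1]>-60)&(p[:,1]<215)&(p[:,2]>105)&(p[:,2]<260)
    q=p[m]; l=q[q[:,2]<145]
    c,s,vt=np.linalg.svd(l-l.mean(0),full_matrices=False)
    print(n,"lid n",len(l),l.mean(0).round(1),"normal",vt[2].round(3),"sd",s[2]/len(l)**.5)
    r=cv2.minAreaRect(l[:,:2].astype(np.float32)); print(r)
    pd=q[q[:,2]>150]
    if len(pd)>10: print("paddle",len(pd),pd.mean(0).round(1),pd.min(0).round(1),pd.max(0).round(1), cv2.minAreaRect(pd[:,:2].astype(np.float32)))
    j=p[(abs(p[:,0]-465)<70)&(abs(p[:,1]+320)<70)&(p[:,2]>80)&(p[:,2]<105)]
    if len(j): print("jar",len(j),np.median(j,0).round(1),j.min(0).round(1),j.max(0).round(1))
    o=p[(p[:,2]>-20)&(p[:,2]<12)&(abs(p[:,0]-500)<150)&(abs(p[:,1])<350)]; print("floor z",np.median(o[:,2]))
E
python3 m.py
```

```text
top lid n 4377 [500.2  65.3 132.6] normal [0.007 0.016 1.   ] sd 2.831572856341702
((503.1419982910156, 72.55764770507812), (173.30177307128906, 160.25035095214844), 73.96858215332031)
paddle 559 [532.9 180.6 177.6] [502.7 149.  150. ] [563.  210.6 206.6] ((532.925537109375, 179.52301025390625), (53.58326721191406, 49.94172668457031), 72.89336395263672)
jar 233 [ 455.  -331.    96.1] [ 437.3 -353.9   80.2] [ 474.3 -313.1  101.3]
floor z 1.4451957707842666
scene lid n 3025 [517.9  63.1 128.4] normal [ 0.054 -0.002  0.999] sd 5.77900865592666
((506.3169250488281, 75.6234130859375), (178.40457153320312, 167.96629333496094), 73.5445327758789)
paddle 322 [540.5 182.4 177.2] [506.4 153.7 150.1] [565.4 212.4 204. ] ((536.3161010742188, 182.13783264160156), (49.292301177978516, 52.7330436706543), 72.37007904052734)
jar 191 [ 463.7 -331.7   92.7] [ 435.7 -351.8   80.2] [ 479.1 -312.9   96.9]
floor z -0.6559424186253864
```

The top view shows the bin at about pixels (290,243), its lid shut and the paddle out to the left at (238,226). The slim jar is at (445,265), with the wide jar at (390,264) and the squat jar at (416,214). The scene view agrees: lid level, paddle sloping up at (395,152), slim jar at (187,188). I'll now move above the bin and refine these with the wrist camera.

```bash
cat > w.py <<'E'
from h import *
by=np.array([np.cos(np.radians(73.5)),np.sin(np.radians(73.5)),0]); bx=np.array([by[1],-by[0],0])
q=None
for s in (1,-1):
    M=np.c_[np.cross(s*bx,[0,0,-1]),s*bx,[0,0,-1]]; qq=R.from_matrix(M).as_quat()
    j=ctrl.inverse_kinematics([480,30,400],qq); print(s,None if j is None else np.round(j,2))
    if j is not None and (q is None or abs(j[5])<abs(jb[5])): q,jb=qq,j
ctrl.reach([480,30,400],q)
st=ctrl.get_state(); im,d=ctrl.get_image("wrist"); cp=campose("wrist",st); cv2.imwrite("pics/w1.png",im)
print("t",st["t"],st["contact_force"],"cam",cp[2].round(2).tolist())
np.savez("w1.npz",d=d,T=cp[2])
uv,p=cloud(d,cp)
l=p[(p[:,2]>115)&(p[:,2]<142)&(abs(p[:,0]-500)<130)&(p[:,1]<170)]
print("lid",len(l),np.median(l,0),np.percentile(l[:,2],[5,95]),cv2.minAreaRect(l[:,:2].astype(np.float32)))
pd=p[(p[:,2]>145)&(abs(p[:,0]-535)<60)&(p[:,1]>130)&(p[:,1]<230)&(p[:,2]<230)]
if len(pd)>20: print("pd",len(pd),pd.mean(0),pd.min(0),pd.max(0),np.linalg.svd(pd-pd.mean(0),full_matrices=False)[2][2])
for t in ["lid_hinge","paddle_root","paddle_pad"]:
    for b in ctrl.spot_point(t,"wrist")[:1]:
        u,v=np.round(b["xy"]).astype(int); print(t,u,v,b["conf"],world([[u,v]],d[v,u],cp).round(1))
E
python3 w.py
```

```text
1 [-0.12 -0.08  1.45 -0.    1.77  0.17]
-1 None
t 3.6 [0.30477909 0.12917542 0.28491522] cam [[0.96, -0.27, -0.07, 500.48], [-0.28, -0.93, -0.23, 98.08], [-0.0, 0.24, -0.97, 580.54], [0.0, 0.0, 0.0, 1.0]]
lid 10654 [501.88191428  69.31960229 133.33707738] [125.70129194 135.09139625] ((501.2027893066406, 70.6735610961914), (169.10211181640625, 162.41799926757812), 73.88265228271484)
pd 2012 [532.9510462  179.78524099 177.33162871] [502.60719885 147.29567332 145.02704726] [563.47009963 209.52290131 206.24335149] [-0.21336256 -0.74928107  0.62694042]
lid_hinge 328 102 0.86 [[525.  135.1   1.6]]
paddle_root 325 99 0.95 [[516.7 132.7 124.4]]
paddle_pad 328 49 0.86 [[535.4 185.8 181.7]]
```

View pics/w1.png

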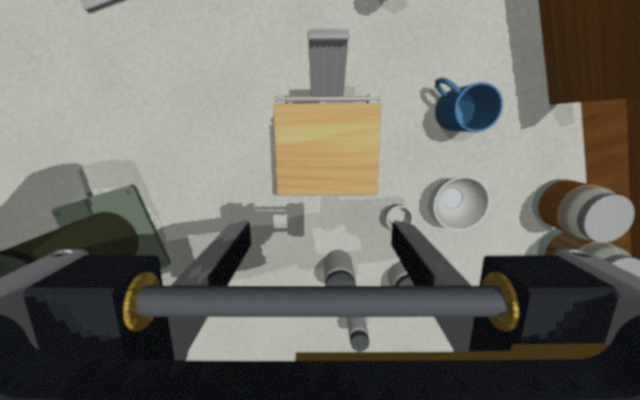

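The wrist view shows the lid shut, with corners at about (275,103), (380,103), (379,195) and (275,195). The paddle runs from (328,98) to (328,32), with its lip at the outer end. Next I'll fix the bin frame and check whether the arm can follow the press arc.

```bash
cat > g.py <<'E'
from h import *
a=np.radians(73.9); by=np.array([np.cos(a),np.sin(a),0]); bx=np.array([by[1],-by[0],0]); Z=np.array([0,0,1.])
def quat(tilt):  # tool z = rotated from down towards -by by tilt (tool body leans to +by)
    z=-np.cos(tilt)*Z-np.sin(tilt)*by
    return R.from_matrix(np.c_[np.cross(bx,z),bx,z]).as_quat()
E
python3 - <<'E'
from g import *
f=np.load("w1.npz"); K,k1,_=campose("wrist",ctrl.get_state()); cp=(K,k1,f["T"])
im=cv2.imread("pics/w1.png"); hsv=cv2.cvtColor(im,cv2.COLOR_BGR2HSV)
m=((hsv[...,0]<28)&(hsv[...,1]>80)&(hsv[...,2]>120)).astype(np.uint8); m[:,:250]=0;m[:,400:]=0;m[:80]=0;m[205:]=0
v,u=np.nonzero(m); c=cv2.boxPoints(cv2.minAreaRect(np.c_[u,v].astype(np.float32)))
w=on_plane(c,130,cp); print(w.round(1),"ctr",w.mean(0).round(1),np.linalg.norm(np.diff(w,axis=0),axis=1))
e=[(x,np.degrees(np.arctan2(x[1],x[0]))) for x in np.diff(w,axis=0)]; print(e)
print("lid depth z",np.median(world(np.c_[u,v],f["d"][v,u],cp),0))
uv,p=cloud(f["d"],cp)
pd=p[(p[:,2]>135)&(abs(p[:,0]-535)<60)&(p[:,1]>130)&(p[:,1]<230)&(p[:,2]<230)]
H=np.array([519.1,131.7,120]); q=pd-H
bxc,byc=q@bx,q@by
print("paddle x mid",np.percentile(bxc,[2,98]))
s=(byc>15)&(byc<58); print("slope fit z(by)",np.polyfit(byc[s],q[s,2],1), np.arctan(np.polyfit(byc[s],q[s,2],1)[0]), "end",np.percentile(byc,99),np.percentile(q[:,2],99))
for th in np.arange(0,1.51,.25):
    sl=.85-th; P=H+78*(np.cos(sl)*by+np.sin(sl)*Z)
    for tl in (-sl,-sl*.6,0):
        j=ctrl.inverse_kinematics(P,quat(tl)); print(round(th,2),round(tl,2),None if j is None else np.round(j,2))
E
```

```text
[[441.2 148.6 130. ]
 [592.8 103.8 130. ]
 [559.5 -33.2 130. ]
 [396.1  15.  130. ]] ctr [497.4  58.5 130. ] [158.0082651  141.04179095 170.37731119]
[(array([151.54074143, -44.74388816,   0.        ]), np.float64(-16.44975170840877)), (array([ -33.30536265, -137.05305401,    0.        ]), np.float64(-103.65872860873496)), (array([-163.42583344,   48.17079127,    0.        ]), np.float64(163.57678763488926))]
lid depth z [497.95030402  62.13980958 133.43227214]
paddle x mid [-23.95324041  23.70959604]
slope fit z(by) [1.10508221 0.47233714] 0.8352751023547718 end 74.48024021158618 85.09329580227983
0.0 -0.85 [-0.33  0.16  1.93  0.9   1.27 -0.43]
0.0 -0.51 [-0.14  0.09  1.83  0.55  1.2  -0.05]
0.0 0 [ 0.17  0.21  1.6  -0.    1.34  0.45]
0.25 -0.6 [-0.16  0.13  1.86  0.66  1.17 -0.15]
0.25 -0.36 [-0.02  0.13  1.77  0.38  1.17  0.13]
0.25 0 [ 0.19  0.23  1.6  -0.    1.31  0.48]
0.5 -0.35 [0.01 0.16 1.77 0.37 1.14 0.14]
0.5 -0.21 [0.09 0.19 1.7  0.21 1.18 0.3 ]
0.5 0 [ 0.21  0.26  1.6  -0.    1.28  0.49]
0.75 -0.1 [0.16 0.25 1.66 0.1  1.19 0.41]
0.75 -0.06 [0.18 0.26 1.64 0.06 1.21 0.44]
0.75 0 [ 0.21  0.29  1.61 -0.    1.24  0.5 ]
1.0 0.15 [ 0.29  0.38  1.54 -0.13  1.3   0.61]
1.0 0.09 [ 0.26  0.35  1.58 -0.08  1.26  0.57]
1.0 0 [ 0.21  0.31  1.63 -0.    1.21  0.5 ]
1.25 0.4 [ 0.39  0.52  1.42 -0.31  1.45  0.75]
1.25 0.24 [ 0.32  0.44  1.52 -0.2   1.33  0.67]
1.25 0 [ 0.21  0.33  1.65 -0.    1.17  0.49]
1.5 0.65 [ 0.46  0.68  1.31 -0.46  1.62  0.83]
1.5 0.39 [ 0.37  0.53  1.46 -0.31  1.41  0.74]
1.5 0 [ 0.19  0.34  1.67 -0.    1.13  0.47]
```

```bash
cat >> g.py <<'E'
H=np.array([519.1,131.7,120.3])
def padpose(th,off=0):
    sl=.85-th; n=-np.sin(sl)*by+np.cos(sl)*Z
    return H+78*(np.cos(sl)*by+np.sin(sl)*Z)+off*n, quat(max(-sl,-.6)), n
E
python3 - <<'E'
from g import *
ctrl.set_gripper(0,10)
P,q,n=padpose(0,45); ctrl.reach(P,q)
P,q,n=padpose(0,12); ctrl.line_to(P,v=120,rot=q); ctrl.hold(.2)
f0=np.array(ctrl.get_state()["contact_force"]); np.save("f0.npy",f0); print(f0,ctrl.get_state()["t"])
P,q,n=padpose(0,4); ctrl.line_to(P,v=40,rot=q)
for th in np.arange(0,1.341,.04):
    P,q,n=padpose(th); ctrl.line_to(P,v=50,rot=q)
    s=ctrl.get_state(); f=np.array(s["contact_force"])-f0
    print(round(th,2),round(s["t"],2),(f@n).round(1),np.linalg.norm(f).round(1))
    if f@n>14: print("STOP");break
E
```

```text
[0.83909562 0.58690287 0.27526526] 6.75
0.0 7.35 1.5 1.7
0.04 7.6 5.1 5.3
0.08 7.85 4.5 4.5
0.12 8.1 4.3 4.4
0.16 8.35 4.5 4.9
0.2 8.6 4.2 4.6
0.24 8.85 3.5 4.0
0.28 9.1 5.1 5.5
0.32 9.35 6.4 6.8
0.36 9.6 6.6 6.7
0.4 9.85 6.5 6.7
0.44 10.1 5.9 6.4
0.48 10.35 6.8 7.0
0.52 10.6 5.2 5.8
0.56 10.85 6.7 7.0
0.6 11.1 5.7 6.0
0.64 11.35 6.6 7.2
0.68 11.6 5.3 5.5
0.72 11.85 5.9 6.0
0.76 12.1 5.6 5.7
0.8 12.35 4.6 4.9
0.84 12.6 5.2 5.3
0.88 12.85 4.8 5.1
0.92 13.1 4.0 4.1
0.96 13.35 4.5 4.9
1.0 13.6 3.9 4.2
1.04 13.85 3.8 4.3
1.08 14.1 3.7 4.2
1.12 14.35 3.0 3.8
1.16 14.6 2.8 3.3
1.2 14.85 2.9 3.7
1.24 15.1 2.4 3.5
1.28 15.35 1.8 2.8
1.32 15.6 0.8 2.0
```

The force reading drops as the tool turns, which could be sensor bias. I'll back off, re-tare at the final orientation, then press.

Run:
```python
from g import *
def F(k=1):
    return np.mean([np.array(ctrl.get_state()["contact_force"]) for _ in range(k)],0)
P,q,n=padpose(1.32,8); ctrl.line_to(P,v=60); ctrl.hold(.2); print("off 1.32",F().round(2),(F()-np.load("f0.npy"))@n)
P,q,n=padpose(1.5,14); ctrl.line_to(P,v=60,rot=q); ctrl.hold(.2)
fs=[]
for _ in range(5): fs.append(F()); ctrl.hold(.05)
f1=np.mean(fs,0); np.save("f1.npy",f1); print("off 1.5",f1.round(2),np.std(fs,0).round(2))
# come back along final normal, final orientation, until contact
off=14
while off>-3:
    off-=1 if off>5 else .5
    P,q,n=padpose(1.5,off); ctrl.line_to(P,v=40); f=(F()-f1)@n
    print(off,round(f,2),end="; ")
    if f>9.5: break
print(ctrl.get_state()["t"])
```

```text
off 1.32 [-0.3  -0.16 -0.41] -1.0841624383106268
off 1.5 [-0.09 -0.03  0.03] [0.36 0.59 0.55]
13 0.23; 12 0.08; 11 3.62; 10 4.32; 9 4.33; 8 4.54; 7 4.65; 6 4.57; 5 4.86; 4.5 4.86; 4.0 4.29; 3.5 4.12; 3.0 4.31; 2.5 3.57; 2.0 4.97; 1.5 4.42; 1.0 4.23; 0.5 4.28; 0.0 5.54; -0.5 8.05; -1.0 10.08; 22.1167
```

Run:
```python
from g import *
im,d=ctrl.get_image("scene"); cv2.imwrite("pics/s1.png",im[60:300,220:540])
```

```text
(no output)
```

View pics/s1.png

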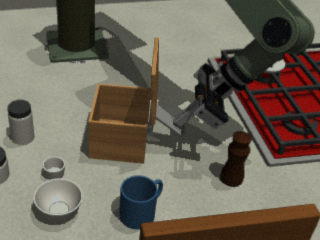

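The crop shows the lid upright at about (155,75) and the fingers on the paddle at (180,122). The stop is reached, with a stiffness of about 4.5 N/mm. Now I'll bring the push to 12 N and hold it.

Run:
```python
from g import *
f1=np.load("f1.npy"); n=padpose(1.5)[2]
def F():
    v=[]
    for _ in range(4): v.append((np.array(ctrl.get_state()["contact_force"])-f1)@n); ctrl.hold(.03)
    return np.mean(v)
off=-1.0; ok=None; f=F()
while True:
    s=ctrl.get_state()
    print(round(s["t"],2),round(off,2),round(f,2))
    if 11<f<14 and ok is None: ok=s["t"]
    if ok and s["t"]-ok>1.7: break
    if abs(12.3-f)>.8:
        off-=np.clip((12.3-f)/5,-.3,.3); ctrl.line_to(padpose(1.5,off)[0],v=10)
    else: ctrl.hold(.1)
    f=F()
p=padpose(1.5,0)[0]; ctrl.line_to(p+[0,0,8],v=40); ctrl.line_to(p+[0,0,220],v=200)
print(ctrl.get_state()["t"])
im,d=ctrl.get_image("top"); cv2.imwrite("pics/t2.png",im); np.save("t2.npy",d)
for t in ["slim_jar","wide_jar","squat_jar"]: print(t,ctrl.boxes_of(t,"top")[:1])
```

```text
22.3 -1.0 9.26
22.68 -1.3 10.15
23.07 -1.6 11.53
23.3 -1.6 11.29
23.68 -1.8 11.38
24.07 -1.99 12.58
24.3 -1.99 12.19
24.53 -1.99 12.43
24.77 -1.99 12.07
25.0 -1.99 12.49
26.6
slim_jar [{'extent': [427.2, 257.6, 28.9, 14.9], 'conf': 0.54}]
wide_jar [{'extent': [376.0, 250.3, 29.0, 24.4], 'conf': 0.64}]
squat_jar [{'extent': [401.5, 200.0, 27.5, 32.0], 'conf': 0.66}]
```

View pics/t2.png

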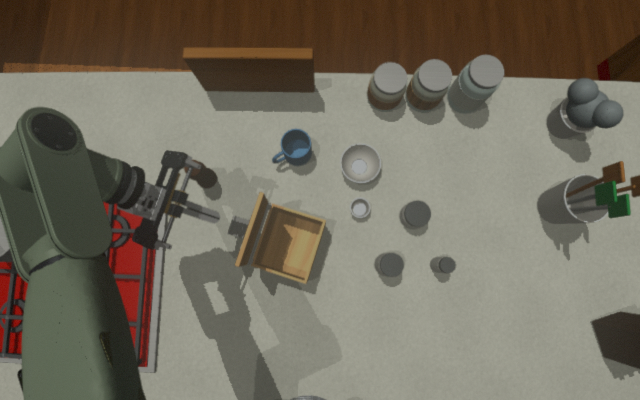

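The top view shows the lid standing open at (255,230), the bin interior clear at (290,243) and everything else where it was. Next is the jar: one wrist look, then grasp.

```bash
cat > j.py <<'E'
from g import *
p=np.array(ctrl.get_state()["eef_pos"])
ctrl.line_to([p[0],p[1],400],v=250,rot=quat(0.2))
ctrl.reach([470,0,400],quat(0))
ctrl.set_gripper(75,15)
h=np.array([458,-331,0])-60*by; h[2]=320
ctrl.reach(h,quat(0)); ctrl.hold(.2)
st=ctrl.get_state(); im,d=ctrl.get_image("wrist"); cp=campose("wrist",st); cv2.imwrite("pics/w3.png",im)
uv,p=cloud(d,cp); m=(abs(p[:,0]-458)<45)&(abs(p[:,1]+331)<45)
q=p[m&(p[:,2]>85)&(p[:,2]<108)]; print(len(q),np.median(q,0).round(1),cv2.minEnclosingCircle(q[:,:2].astype(np.float32)),cv2.minAreaRect(q[:,:2].astype(np.float32)))
print("px",uv[m&(p[:,2]>85)].min(0),uv[m&(p[:,2]>85)].max(0),"t",st["t"])
for b in ctrl.spot_point("slim_jar","wrist")[:2]: print(b,on_plane([b["xy"]],0,cp))
E
python3 j.py
```

```text
638 [ 454.4 -333.    96.7] ((454.26348876953125, -333.12677001953125), 19.733701705932617) ((454.13232421875, -333.0691833496094), (38.57334899902344, 38.45664978027344), 47.8170280456543)
px [112 121] [556 399] t 31.1167
{'xy': [319.5, 129.8], 'conf': 0.68} [[ 457.53930165 -327.98060162    0.        ]]
```

View pics/w3.png

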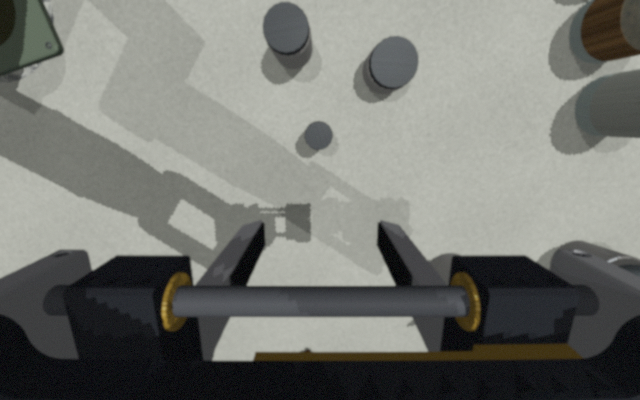

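The slim jar's cap is at (318,135) in the picture, standing free, with the squat and wide jars well clear. It measures 454, -333, with the cap 39 mm across. I'll grasp it and lift.

Run:
```python
from g import *
J=np.array([454.3,-333.1,0]); q=quat(0)
ctrl.line_to(J+[0,0,170],v=200,rot=q); ctrl.line_to(J+[0,0,41],v=100); ctrl.hold(.1)
print(ctrl.get_state()["eef_pos"])
ctrl.set_gripper(38,20); ctrl.hold(.2); s=ctrl.get_state(); print(s["t"],s["gripper_width"],s["finger_force"],s["contact_force"])
if 38.5<s["gripper_width"]<45:
    ctrl.line_to(J+[0,0,60],v=40); ctrl.line_to(J+[0,0,290],v=200); ctrl.hold(.2)
    s=ctrl.get_state(); print(s["t"],s["gripper_width"],s["finger_force"],s["contact_force"])
```

```text
[ 454.8173083  -333.5829744    41.83049199]
34.525 41.4945925509874 19.999988201307133 [ 0.07782226 -0.42144412  0.3459667 ]
36.65 41.722932494050504 19.999567972845398 [ 0.50947616 -0.4561619  -2.60117675]
```

Run:
```python
from g import *
C=H-77*by; C[2]=0; T=C-6*by; print(T)
ctrl.line_to(T+[0,0,290],v=220); ctrl.hold(.3)
f0=np.array(ctrl.get_state()["contact_force"]); print(f0,ctrl.get_state()["t"])
ctrl.line_to(T+[0,0,150],v=120); ctrl.line_to(T+[0,0,54],v=70); ctrl.hold(.15)
s=ctrl.get_state(); print(s["t"],s["eef_pos"],np.array(s["contact_force"])-f0)
z=54
while z>43:
    z-=.5; ctrl.line_to(T+[0,0,z],v=15); ctrl.hold(.05)
    f=np.array(ctrl.get_state()["contact_force"])-f0; print(z,f.round(1).tolist())
    if f[2]>1.8: break
print(ctrl.get_state()["t"])
im,d=ctrl.get_image("scene"); cv2.imwrite("pics/s4.png",cv2.resize(im[60:300,220:540],None,fx=2,fy=2))
```

```text
[496.08288378  51.9553302    0.        ]
[-0.24599601 -0.65392549 -2.01304907] 38.8583
41.85 [496.48166359  51.94157396  54.45726155] [-0.3491125   0.59630476 -0.83948121]
53.5 [-0.3, 0.6, 0.5]
53.0 [0.5, 0.2, -1.2]
52.5 [0.6, 1.4, -0.5]
52.0 [-0.1, 0.2, -0.4]
51.5 [0.4, 0.3, -0.0]
51.0 [0.9, 0.3, -0.2]
50.5 [0.7, 1.2, -0.5]
50.0 [-0.5, 0.7, 0.4]
49.5 [-0.1, 0.5, -0.4]
49.0 [0.1, 0.5, -0.2]
48.5 [-1.1, 0.6, -0.5]
48.0 [0.1, 1.5, 0.5]
47.5 [-0.3, 0.1, 0.4]
47.0 [0.0, 0.3, 0.4]
46.5 [-1.5, 0.9, 6.2]
46.35
```

View pics/s4.png

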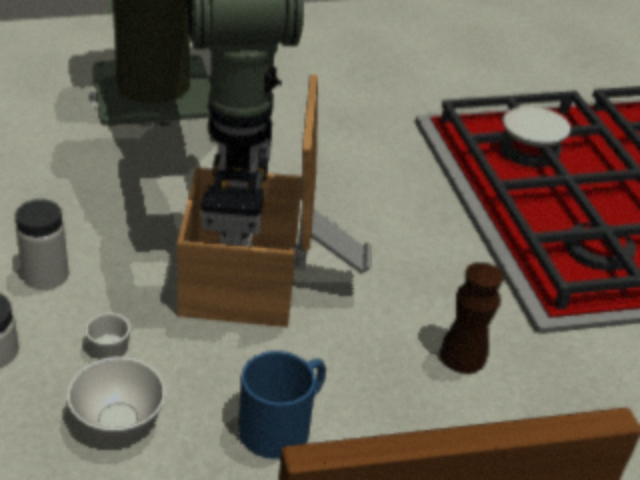

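The gripper is inside the bin at (235,225) and the lid is still open at (312,155). The floor was felt at z = 46.5 (expected 47). I'll ease off slightly, release and retreat.

Run:
```python
from g import *
T=H-83*by; T[2]=0
ctrl.line_to(T+[0,0,46.9],v=15); ctrl.set_gripper(62); ctrl.hold(.2)
ctrl.line_to(T+[0,0,170],v=90); ctrl.line_to(T+[0,0,330],v=200)
h=T-70*by+[0,0,400]; ctrl.line_to(h,v=200); ctrl.hold(.2)
st=ctrl.get_state(); im,d=ctrl.get_image("wrist"); cp=campose("wrist",st); cv2.imwrite("pics/w5.png",im)
uv,p=cloud(d,cp); r=p-T; m=(abs(r@bx)<60)&(abs(r@by)<55)&(p[:,2]>85)&(p[:,2]<112); q=p[m]
print(st["t"],len(q),np.median(q,0).round(1),cv2.minEnclosingCircle(q[:,:2].astype(np.float32)),T)
```

```text
50.6917 473 [496.1  52.1 102.7] ((496.1252136230469, 51.6322135925293), 19.70501136779785) [496.08288378  51.9553302    0.        ]
```

View pics/w5.png

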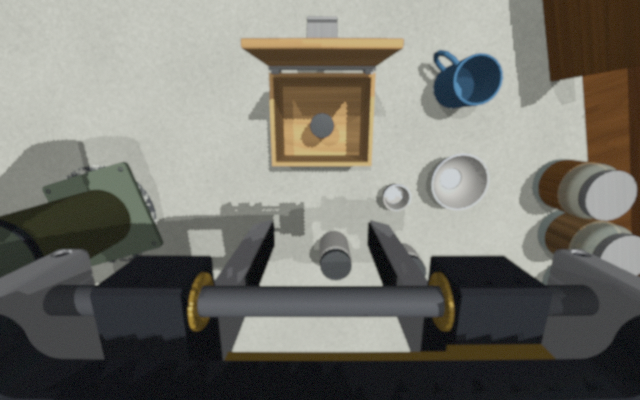

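The jar stands upright in the bin at (320,125), its cap level at z ≈ 102. The lid is open at (322,48), and the other things haven't moved.

```bash
python3 -c "
from plant import ctrl
print(ctrl.sign_off())"
```

```text
the job is handed in; nothing more can be done
None
```

The paddle was held at its stop at about 12 N for over a second, the lid is set open, and the slim jar stands upright on the bin floor with nothing else disturbed; the job was handed in at about 51 s.

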